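# Lock the neck rest onto its bench post

## Task

Take the neck rest (square aluminium tube with a wooden saddle on top) out of the wooden block and slide it, tube down, over the square steel stub of the bench post, with the hole in the tube on the side of the brass spring button, all the way down onto the black collar so that the button pops out through the hole. Ease it on and stop when it seats, never ramming it; let go, leave it standing locked there, and leave the other things on the bench where they are.

Things in the scene. Friction and masses are not known exactly. Their poses are not given: they have to be found in the camera images.
- rest_grip (a point): grip point in the neck rest's wooden saddle block (66 mm along x, 33 mm along y): grip across the 33 mm, fingers closing along its y. z is up. 22 mm below this point is a flange, 10 mm wide each side; 12 mm above is the saddle's face; on its +x end a tall prong rises to 36 mm above, on its -x end a short one to 22 mm. Loose, 0.2 to 0.33 kg, upright in the block's square pocket with some play
- rest: the same rest; origin at the centre of its tube's lower end, 136 mm below rest_grip, same axes. The square aluminium tube is 33 mm outside, 27 mm inside, open at the bottom and hollow for 110 mm
- rest_hole (a point): centre of the hole in the tube's +x wall, below the tall prong: 14 mm wide, 16 mm high, 43 mm above the tube's lower end
- stub_top (a point): centre of the top of the bench post's fixed upright square steel stub: 25 mm wide (1 mm of play all round inside the tube), its top 8 mm tapered to 15 mm; 130 mm above the bench. z up; the brass button is on its +x side
- stub: the fixed bench post; origin under the centre of its 110 mm square, 10 mm thick base plate. A black collar (46 mm square, 15 mm high) is clamped round the stub, its upper face anywhere from 70 to 100 mm below the stub's top, different each time and not measured: it stops the tube's lower end and must be found by feel. The post takes up to 50 N from the tube
- button (a joint): how far the button is pressed in (m): 0 out, about 0.0045 under the tube's wall, near 0 again once through the hole. It moves with the collar, underside 37 mm and ramp's upper end 51 mm above the collar's face; 10 mm wide, 5.5 mm proud. Passing its ramp takes 3 to 12 N of downward push; much more means caught on the stub's top or seated on the collar
- block: wooden holder block 100 x 160 x 45 mm, fixed; origin under its centre; the square pocket's centre is at y = -35 mm in its frame; its other four holes are round with fret wire standing to 60 mm above the bench
- dowel_center (a point): bystander: short dark wooden dowel, 20 mm thick, 45 mm tall, standing in one of the block's round holes; this point is its centre
- radius_block: bystander: loose wooden block 70 x 45 x 26 mm lying on the bench; origin under its centre
- sanding_block: bystander: cork sanding block 45 x 60 x 26 mm lying on the bench; origin under its centre
- hammer_grip (a point): bystander: small hammer lying on the bench; point on its handle
- glue: bystander: white glue bottle, 48 mm across, 110 mm tall, standing on the bench; origin under its centre
- fret_cup: bystander: white cup, 70 mm across, 60 mm tall, standing on the bench; origin under its centre
- driver_grip (a point): bystander: screwdriver lying on the bench; point on its handle
Things that resemble listed ones, but are neither listed nor needed, are in the scene too. Of the things that look like the rest, the smallest one is meant.

How it is judged:
By the outcome, as a careful person would: the job done as asked, in the order asked, and still so for the second after the job is handed in, with the robot touching nothing.
It also fails if it takes over 61 s, if anything falls off the work surface, if the arm or the gripper's body presses on something with over 40 N, if the wrist force passes 120 N, or if a joint passes its speed limit or range.

## Robot

A 6-joint arm with a two-finger parallel gripper is mounted at the origin on the work surface. World frame = base frame: x ahead of the robot, y to its left, z up, the work surface at z = 0. Lengths are in mm, angles in rad, forces in N, time in s.
With the tool pointing down it reaches from about 275 to 875 mm from the base axis. Payload 12.5 kg.
Tool frame: the origin (TCP) lies on the centre line of the jaws, within the pads' length; the fingertips stand 19 mm ahead of it and the grasp point (between the pads) is the TCP; z points along the fingers, y is the line along which they close (so a half turn about z gives the same grasp; the last joint's range is limited). The gripper opens to 85 mm and grips with 20 to 120 N. Pads are 22 mm wide; open, the fingers measure 114 mm over their backs; the gripper's body (76 mm by 85 mm) begins 54 mm behind the grasp point. The pads swing forward as they close: fully open they stand 13 mm farther back than shut.
Start: joints at [-1.343, 0.351, 1.652, -0, 1.139, -0.085], TCP at [169.267, -523.291, 250.29] pointing down, gripper open.
Joint ranges: [-2.75, 2.75], [-0.79, 2.1], [0.01, 2.65], [-1.57, 4.71], [0.07, 3.14], [-2.87, 2.87]. Speed limits (rad/s): [2.22, 2.22, 2.79, 3.14, 3.14, 3.14].

## Interface

Orientations are given as a unit quaternion [w, x, y, z].
In Python, from cell import ctrl gives the robot as it stands. The module is installed in compiled form; this text tells all that it offers.
- The arm moves only by the shell command python3 -m crank 'ROWS' [OPENING] [FORCE]. ROWS is JSON, a list that holds one entry, the list of rows, each a list of 4 numbers: the shift along the tool's x, y, z in cm, then the turn about the tool's z in rad. A call has 1 to 10 rows; each row shifts and turns the commanded pose from where the row before left it, along the tool's axes as they then stand; what a row does not reach is not made up. A row lasts 1/8 s, in which the tool goes at most 62.5 mm and 10.7 degrees, less where a joint would pass 70% of its speed; a pose out of reach is approached as far as the arm can. A call with a gripper value outside its range is refused whole. OPENING is the opening, from 0 (shut) to 1 (fully open), set as the call begins (- or left out, the last holds). The fingers move at their own pace and stop on an object; FORCE is the grip in N (left out, the last holds). Time passes only in rows, so rows that do not move let the fingers close. It gives the time, the measured TCP pose, the force, the opening and the grip force at its end, in the units of the state.
- ctrl.get_obs(): the state, without advancing time (a new reading comes with each control period).
- ctrl.camera(name): name is "scene" or "top"; returns a dict with "pixels" (420x560x3 uint8, red, green, blue), "depth" (420x560 float32, mm along the optical axis (not along the pixel's ray), 0 where there is no reading), "vertical_fov" (degrees; the focal length in pixels is half the picture's height over the tangent of half this angle, whatever the lens; pixels are square), "cx", "cy" (the principal point, pixels), "dist_coeffs" ([k1, k2, p1, p2, k3] as OpenCV has them; the pictures are not rectified), "extrinsics" (4x4, takes a point from camera to world coordinates). Camera axes: x right, y down, z forward; pixel columns grow to the right and rows downward; lengths in mm; the calibration is good to about 2 mm. A picture is of the moment at which its call begins.
- ctrl.finish_job(): hands the job in; it is judged then, once.
The state is a dict: "time": time; "joint_positions": joint angles; "joint_vel": joint speeds; "joint_efforts": joint torques, N m; "eef_pos": TCP position; "eef_rot": TCP orientation; "ft_force": force on the tool from outside, world axes, zero at the start; "wrist_torque": the same for the moment, N m; "width": opening from 0.0 (shut) to 1.0 (fully open); "grasp_force": force on a finger pad.
Only numpy, scipy, OpenCV 4.12 (cv2) and the standard library are available. Lean on these libraries where they do the work, as an engineer would, in place of code of your own. Each camera call takes 0.05 s, during which the arm holds its last target. There are 200 camera calls.

## Working session

There is one attempt and no reset: what is moved stays moved. The work goes in short steps, Python scripts to look and compute and a shell command to move; the robot and the scene stay as the last step left them, time stands still between calls to the robot, and variables do not carry over. Pictures are saved under pics/ and viewed, at most 10 in all, crops included, and the job is handed in when it is done.

```bash
mkdir -p pics; cat > h.py <<'E'
import numpy as np, cv2
from cell import ctrl
def cam(n):
    c=ctrl.camera(n); c['f']=c['pixels'].shape[0]/2/np.tan(np.radians(c['vertical_fov'])/2)
    c['K']=np.array([[c['f'],0,c['cx']],[0,c['f'],c['cy']],[0,0,1.]]);c['D']=np.array(c['dist_coeffs'],float);c['E']=np.array(c['extrinsics'],float);return c
def save(c,n): cv2.imwrite('pics/'+n,cv2.cvtColor(c['pixels'] if isinstance(c,dict) else c,cv2.COLOR_RGB2BGR))
def rays(c,uv):
    p=cv2.undistortPoints(np.array(uv,float).reshape(-1,1,2),c['K'],c['D']).reshape(-1,2)
    return np.c_[p,np.ones(len(p))]
def onz(c,uv,z):
    d=rays(c,uv)@c['E'][:3,:3].T; o=c['E'][:3,3]; return o+d*((z-o[2])/d[:,2])[:,None]
def cloud(c):
    h,w=c['depth'].shape; v,u=np.mgrid[:h,:w]; r=rays(c,np.c_[u.ravel(),v.ravel()])
    return ((r*c['depth'].reshape(-1,1))@c['E'][:3,:3].T+c['E'][:3,3]).reshape(h,w,3)
def proj(c,P):
    Ei=np.linalg.inv(c['E']);return cv2.projectPoints(np.array(P,float).reshape(-1,1,3),cv2.Rodrigues(Ei[:3,:3])[0],Ei[:3,3],c['K'],c['D'])[0].reshape(-1,2)
E
python3 - <<'E'
from h import *
a=cam('scene');b=cam('top');save(a,'s0.png');save(b,'t0.png')
for c in(a,b): print(c['E'].round(3),c['f'],c['D'])
o=ctrl.get_obs();print({k:np.round(v,3) for k,v in o.items()})
E
```

```text
[[ 8.280000e-01  4.530000e-01 -3.300000e-01  9.429120e+02]
 [ 5.600000e-01 -6.870000e-01  4.630000e-01 -4.851090e+02]
 [-1.700000e-02 -5.680000e-01 -8.230000e-01  1.037807e+03]
 [ 0.000000e+00  0.000000e+00  0.000000e+00  1.000000e+00]] 383.31007009801465 [-0.10438164  0.          0.          0.          0.        ]
[[-5.000000e-03 -9.930000e-01  1.160000e-01  4.341590e+02]
 [-1.000000e+00  4.000000e-03 -1.100000e-02  4.332800e+01]
 [ 1.100000e-02 -1.160000e-01 -9.930000e-01  1.251558e+03]
 [ 0.000000e+00  0.000000e+00  0.000000e+00  1.000000e+00]] 499.99213761012766 [0.017389 0.       0.       0.       0.      ]
{'time': np.float64(0.1), 'joint_positions': array([-1.343,  0.351,  1.652, -0.   ,  1.139, -0.085]), 'joint_vel': array([ 0.001, -0.001, -0.001,  0.001, -0.001, -0.002]), 'joint_efforts': array([ 1.0000e-03, -5.0683e+01, -2.9188e+01, -0.0000e+00,  3.0000e-03,
       -0.0000e+00]), 'eef_pos': array([ 169.22 , -523.021,  249.815]), 'eef_rot': array([-0.001,  0.988,  0.156, -0.   ]), 'ft_force': array([ 0.825, -0.828,  0.759]), 'wrist_torque': array([ 0.03 ,  0.013, -0.021]), 'grasp_force': np.float64(0.0), 'width': np.float64(0.996)}
```

View pics/s0.png

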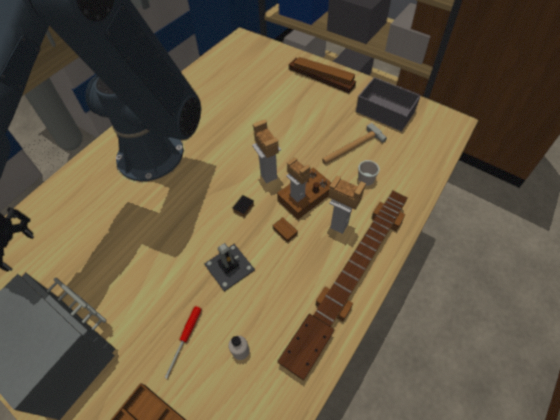

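View pics/t0.png

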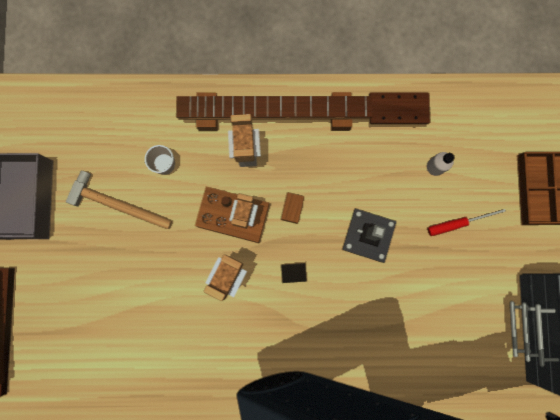

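Three things look like the rest. They are at scene pixels (265,150), (298,178) and (345,200), or top pixels (226,277), (243,211) and (243,138). The one at (298,178) / (243,211) is the smallest and stands in the wooden block with the dowel and round holes, so it is my choice. The bench post is at top (370,235). I'll check both in one close crop.

```bash
python3 - <<'E'
from h import *
a=cam('scene');b=cam('top');np.savez('c0.npz',ap=cloud(a),bp=cloud(b))
def cr(c,x,y,w=33):
    return cv2.resize(c['pixels'][y-w:y+w,x-int(w*4/3):x+int(w*4/3)],(400,300),interpolation=cv2.INTER_CUBIC)
im=np.vstack([np.hstack([cr(a,305,185),cr(b,243,211)]),np.hstack([cr(a,230,260),cr(b,370,235)])])
save(im,'crop0.png')
B=cloud(b)
for n,(x,y,w) in dict(rest=(243,211,22),stub=(370,235,14)).items():
    P=B[y-w:y+w,x-w:x+w].reshape(-1,3)
    h,e=np.histogram(P[:,2],bins=np.arange(-5,255,5)); print(n,[(int(e[i]),int(h[i])) for i in range(len(h)) if h[i]>3])
E
```

```text
rest [(-5, 160), (0, 116), (5, 5), (25, 30), (30, 24), (35, 26), (40, 452), (45, 313), (50, 10), (55, 5), (60, 5), (70, 42), (75, 13), (135, 9), (140, 124), (145, 34), (150, 7), (155, 10), (160, 7), (165, 8), (170, 11), (175, 64), (180, 237), (185, 81), (190, 12), (195, 31), (200, 58)]
stub [(0, 10), (5, 190), (10, 150), (15, 7), (20, 6), (25, 9), (30, 41), (35, 135), (40, 15), (45, 10), (50, 7), (55, 7), (65, 7), (70, 4), (75, 8), (80, 7), (85, 4), (90, 6), (95, 8), (100, 6), (105, 8), (110, 6), (115, 10), (120, 30), (125, 61), (130, 26)]
```

View pics/crop0.png

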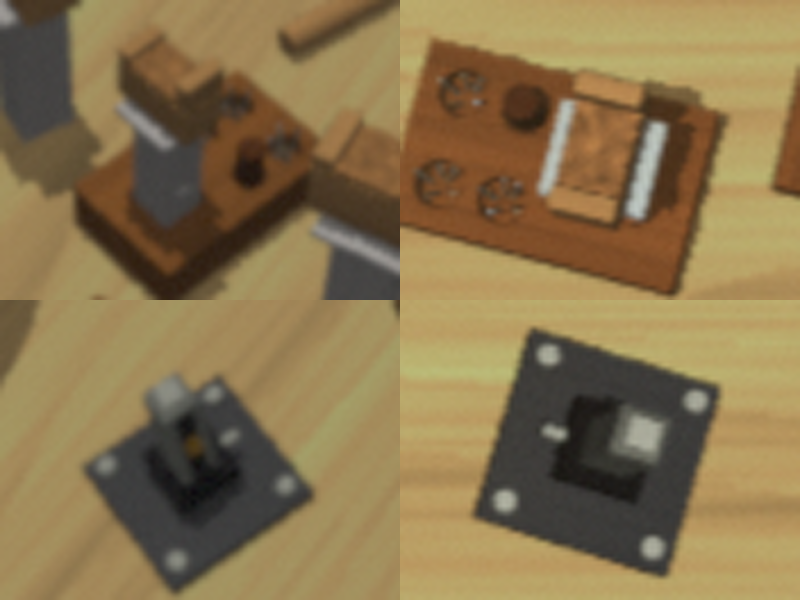

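The crop shows the rest upright in the block, with its saddle's 66 mm running roughly along image-vertical in the top view. The prongs are at crop (610,88) and (585,203). The stub top is at crop (640,435), and the brass button shows at scene-crop (195,445), on the face turned to the scene camera's right. Next I'll work out the metric poses.

```bash
python3 - <<'E'
from h import *
a=cam('scene');b=cam('top')
A=cloud(a);B=cloud(b)
hs=cv2.cvtColor(b['pixels'],cv2.COLOR_RGB2HSV)
def rect(P,lo,hi,n):
    Q=P[(P[:,2]>lo)&(P[:,2]<hi)]
    r=cv2.minAreaRect(Q[:,:2].astype(np.float32)); print(n,len(Q),Q.mean(0).round(1),np.round(r[0],1),np.round(r[1],1),round(r[2],1)); return Q
P=B[185:235,222:264].reshape(-1,3)
rect(P,160,215,'topall');rect(P,176,188,'face');rect(P,188,195,'short');rect(P,197,212,'tall');rect(P,138,150,'flange')
P=A[150:200,280:318].reshape(-1,3)
rect(P,155,215,'sc topall');rect(P,176,188,'face');rect(P,188,195,'short');rect(P,197,212,'tall')
P=B[205:265,340:400].reshape(-1,3)
rect(P,6,15,'plate');rect(P,27,42,'collar');rect(P,122,135,'top');
P=A[235:290,200:260].reshape(-1,3)
rect(P,6,15,'sc plate');rect(P,124,135,'sc top');
# bright stub top by ray
g=cv2.cvtColor(b['pixels'],cv2.COLOR_RGB2GRAY)
m=np.zeros_like(g);m[220:245,366:392]=(g[220:245,366:392]>130);v,u=np.nonzero(m);print('top bright',len(u),u.mean(),v.mean(),onz(b,[[u.mean(),v.mean()]],130))
# brass
h=cv2.cvtColor(a['pixels'],cv2.COLOR_RGB2HSV)[245:275,215:245]
m=(h[...,0]<22)&(h[...,1]>150)&(h[...,2]>50)
v,u=np.nonzero(m);print('brass',len(u));
if len(u): print(u.mean()+215,v.mean()+245,np.median(A[245:275,215:245][m],0))
E
```

```text
topall 511 [566.3 117.3 185. ] [566.7 118.1] [33.2 66.6] 75.5
face 360 [562.7 118.4 182.1] [564.7 118.5] [32.8 62.1] 75.5
short 32 [549.4 125.7 189.8] [566.7 118.5] [27.7 66.2] 74.1
tall 87 [592.3 111.2 200.9] [592.5 111.4] [32.9 11.9] 76.2
flange 168 [564.9 113.5 143.6] [565.2 118.6] [53.3 62.7] 75.9
sc topall 361 [572.9 110.4 181.1] [568.5 115.8] [34.8 67.6] 75.7
face 165 [565.6 114.3 182.6] [568.3 116.4] [33.6 67.5] 77.3
short 38 [566.4 116.1 190.4] [568.  116.5] [29.9 65.9] 72.9
tall 48 [594.6 108.5 202. ] [594.4 108.4] [32.9 13.2] 76.7
plate 1400 [ 523.5 -186.8   10. ] [ 525.8 -187.8] [130.9 130.9] 85.2
collar 189 [ 522.6 -176.4   36.6] [ 527.1 -181.4] [57.7 46.8] 73.1
top 111 [ 524.7 -185.8  127.8] [ 525.1 -186.1] [24.6 24.7] 74.8
sc plate 880 [ 534.  -193.9   10.2] [ 519.6 -175. ] [150.  176.6] 28.1
sc top 63 [ 527.6 -190.5  128.4] [ 526.4 -189.9] [21.1 24.3] 73.8
top bright 58 381.86206896551727 230.29310344827587 [[ 526.47941267 -194.41965749  130.        ]]
brass 8
228.0 258.75 [ 541.34392934 -193.88689358   81.11165234]
```

The poses agree with the given sizes. The rest is at about (567,117.5) with rest_grip z≈170, yaw about -14.5° and the tall prong towards +x. The stub is at about (525.5,-187.5) with yaw about -15.5° and the brass on its +x side, so hole and button already face the same way. I'll lift, turn and go above the rest.

```bash
python3 -m crank '[[[0,0,-2.2,0.1415],[0,0,-2.2,0.1415],[0,0,-2.2,0.1415],[0,0,-2.2,0.1415],[1.6,-5.1,0,0],[1.6,-5.1,0,0],[1.6,-5.1,0,0],[1.6,-5.1,0,0],[1.6,-5.1,0,0]]]' 1
python3 -m crank '[[[1.6,-5.1,0,0],[1.6,-5.1,0,0],[1.6,-5.1,0,0],[1.6,-5.1,0,0],[1.6,-5.1,0,0],[1.6,-5.1,0,0],[1.6,-5.1,0,0],[1.6,-5.1,0,0],[0,0,0,0],[0,0,0,0]]]'
cat >> h.py <<'E'
def st():
    o=ctrl.get_obs();w,x,y,z=o['eef_rot'];ph=2*np.arctan2(y,x)
    print('t',round(float(o['time']),2),'pos',np.round(o['eef_pos'],1),'phi',round(np.degrees(ph),2),'tilt',round(float(np.hypot(w,z)),4),'F',np.round(o['ft_force'],1),'M',np.round(o['wrist_torque'],2),'w',round(float(o['width']),3),'g',round(float(o['grasp_force']),1));return o,ph
def to(x,y,z,yaw):
    o,ph=st();d=np.array([x,y,z])-o['eef_pos'];c,s=np.cos(ph),np.sin(ph)
    print('cm',np.round([(d[0]*c+d[1]*s)/10,(d[0]*s-d[1]*c)/10,-d[2]/10],2),'turn',round(ph-np.radians(yaw),3))
E
python3 -c "
from h import *
to(567.2,117.3,171,-14.5)"
```

```text
time: 1.42
eef_pos: [311.2, -294.9, 338.4]
eef_rot: [0.0, 0.992, -0.126, 0.0]
ft_force: [0.6, -1.0, -0.0]
width: 0.995
grasp_force: 0.0
time: 2.68
eef_pos: [536.4, 66.2, 338.1]
eef_rot: [0.0, 0.992, -0.126, -0.0]
ft_force: [-0.2, 0.2, 0.2]
width: 0.999
grasp_force: 0.0
t 2.67 pos [536.4  66.2 338.1] phi -14.49 tilt 0.0003 F [-0.2  0.2  0.2] M [-0.03  0.02  0.01] w 0.999 g 0.0
cm [ 1.7  -5.71 16.71] turn 0.0
```

```bash
python3 -m crank '[[[0.85,-2.85,0,0],[0.85,-2.85,0,0],[0,0,3,0],[0,0,3,0],[0,0,2.5,0],[0,0,0,0],[0,0,0,0]]]'
python3 - <<'E'
from h import *
to(567.2,117.3,171,-14.5)
a=cam('scene');b=cam('top')
def cr(c,x,y,w=45):
    return cv2.resize(c['pixels'][y-w:y+w,x-w:x+w],(400,400),interpolation=cv2.INTER_CUBIC)
save(np.hstack([cr(a,303,165),cr(b,243,205)]),'c1.png')
A=cloud(a);P=A[140:200,275:320].reshape(-1,3)
for lo,hi in((160,175),(178,186),(197,210)):
    Q=P[(P[:,2]>lo)&(P[:,2]<hi)];r=cv2.minAreaRect(Q[:,:2].astype(np.float32));print(lo,len(Q),r)
E
```

```text
time: 3.55
eef_pos: [567.8, 116.8, 254.7]
eef_rot: [-0.0, 0.992, -0.127, 0.001]
ft_force: [-0.2, -1.1, -0.1]
width: 0.998
grasp_force: 0.0
t 3.55 pos [567.8 116.8 254.7] phi -14.56 tilt 0.0008 F [-0.2 -1.1 -0.1] M [-0.03  0.   -0.  ] w 0.998 g 0.0
cm [-0.07 -0.04  8.37] turn -0.001
160 80 ((533.7937622070312, 116.75845336914062), (33.00185775756836, 135.6611328125), 82.17622375488281)
178 133 ((570.3499145507812, 115.8052749633789), (36.10205078125, 61.68751525878906), 74.40423583984375)
197 47 ((594.2254028320312, 109.02099609375), (31.17235565185547, 11.821008682250977), 72.75041961669922)
```

View pics/c1.png

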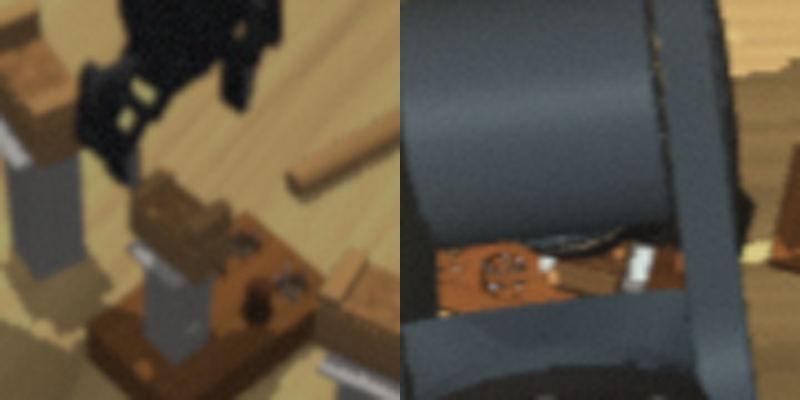

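The open fingers straddle the saddle: the left finger is at crop (120,160), the right at (240,90) and the saddle at (180,220). I'll descend and grip.

```bash
python3 -m crank '[[[0,0,3,0],[0,0,3,0],[0,0,1.3,0],[0,0,0.9,0],[0,0,0,0]]]'
python3 -m crank '[[[0,0,0,0],[0,0,0,0],[0,0,0,0],[0,0,0,0],[0,0,0,0],[0,0,0,0],[0,0,0,0],[0,0,0,0]]]' 0.2 60; python3 -c "
from h import *
st()"
```

```text
time: 4.28
eef_pos: [567.7, 117.4, 171.6]
eef_rot: [-0.0, 0.992, -0.126, 0.0]
ft_force: [0.6, 0.4, 0.5]
width: 1.003
grasp_force: 0.0
time: 5.28
eef_pos: [567.8, 117.5, 171.9]
eef_rot: [-0.0, 0.992, -0.126, 0.001]
ft_force: [-0.3, 0.6, 5.6]
width: 0.375
grasp_force: 60.1
t 5.28 pos [567.8 117.5 171.9] phi -14.5 tilt 0.0005 F [-0.3  0.6  5.6] M [ 0.02  0.14 -0.02] w 0.375 g 60.1
```

```bash
python3 -m crank '[[[0,0,-0.5,0],[0,0,-1,0],[0,0,-1.5,0],[0,0,-2.5,0],[0,0,-3,0],[0,0,-3,0],[0,0,-2.5,0],[0,0,-1,0],[0,0,0,0],[0,0,0,0]]]'; python3 -c "
from h import *
to(525.5,-187.5,322,-15.3)"
```

```text
time: 6.52
eef_pos: [567.1, 117.3, 320.2]
eef_rot: [0.0, 0.992, -0.126, -0.001]
ft_force: [-0.7, 0.6, -1.7]
width: 0.373
grasp_force: 59.7
t 6.53 pos [567.1 117.3 320.2] phi -14.5 tilt 0.0009 F [-0.7  0.6 -1.7] M [ 0.01  0.01 -0.03] w 0.373 g 59.7
cm [ 3.61 30.55 -0.18] turn 0.014
```

```bash
python3 -m crank '[[[0.2,2,0,0.014],[0.5,4,0,0],[0.6,5,0,0],[0.6,5,0,0],[0.6,5,0,0],[0.5,4.5,0,0],[0.4,3,0,0],[0.2,2,0,0],[0,0,0,0],[0,0,0,0]]]'; python3 - <<'E'
from h import *
st()
a=cam('scene')
save(cv2.resize(a['pixels'][190:290,170:290],(720,600),interpolation=cv2.INTER_CUBIC),'c2.png')
print(proj(a,[[525.5,-187.5,130],[525.5,-187.5,186]]))
E
```

```text
time: 7.78
eef_pos: [521.9, -185.7, 321.2]
eef_rot: [-0.0, 0.991, -0.133, -0.0]
ft_force: [-0.1, 0.7, -2.7]
width: 0.376
grasp_force: 60.1
t 7.78 pos [ 521.9 -185.7  321.2] phi -15.29 tilt 0.0002 F [-0.1  0.7 -2.7] M [ 0.04 -0.02 -0.01] w 0.376 g 60.1
[[222.51327067 246.29954261]
 [219.24295172 236.02251737]]
```

View pics/c2.png

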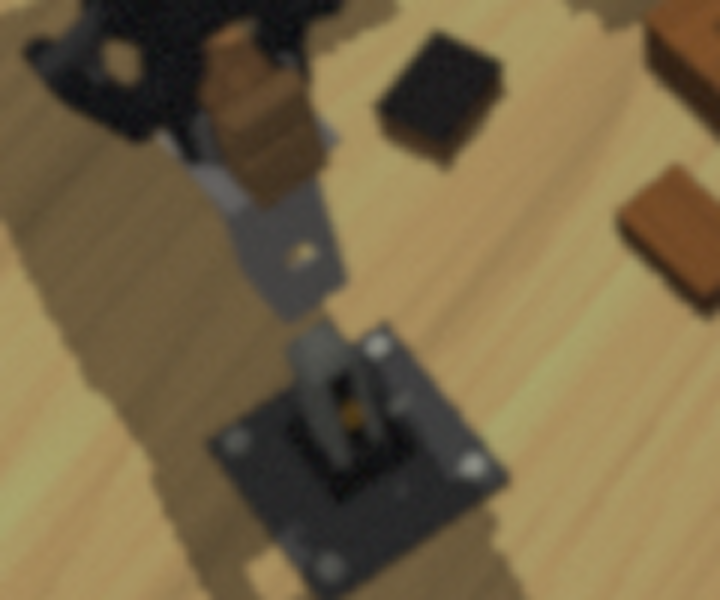

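The picture shows the hole at (300,255) in the tube's right-hand face, the same side as the brass button at (350,412). The tube end is at (290,310) and the stub top at (322,342). Next I'll compare the faces of tube and stub in the same depth picture for the relative offset.

```bash
python3 - <<'E'
from h import *
Cs=[cam('scene') for _ in range(4)];a=Cs[0];a['depth']=np.median([c['depth'] for c in Cs],0)
A=cloud(a)
N=np.cross(A[2:,1:-1]-A[:-2,1:-1],A[1:-1,2:]-A[1:-1,:-2]);N/=np.linalg.norm(N,axis=2,keepdims=True)+1e-9
sl=np.s_[200:280,195:250];P=A[1:-1,1:-1][sl].reshape(-1,3);n=N[sl].reshape(-1,3)
th=np.radians(-15.3);ex=np.array([np.cos(th),np.sin(th),0]);ey=np.array([-np.sin(th),np.cos(th),0]);c0=np.array([521.9,-185.7,0])
V=a['E'][:3,3];
for nm,lo,hi,h in(('tube',190,285,16.5),('stub',62,118,12.5)):
  for fn,e,o,off in(('+x',ex,ey,h),('-y',-ey,ex,h)):
    m=(P[:,2]>lo)&(P[:,2]<hi)&(abs(n@e)>.9)&(np.linalg.norm((P-c0)[:,:2],axis=1)<35)
    Q=P[m]
    if len(Q)<4: print(nm,fn,len(Q));continue
    q=(Q-c0)@e; t=(Q-c0)@o; k=np.polyfit(t,q,1)
    print(nm,fn,len(Q),'centre off along',np.round(np.median(q)-off,2),'std',q.std().round(2),'slope deg',np.degrees(np.arctan(k[0])).round(1),'lateral range',np.percentile(t,[3,97]).round(1),'z',Q[:,2].min().round(0),Q[:,2].max().round(0))
E
```

```text
tube +x 159 centre off along -0.23 std 0.51 slope deg -0.1 lateral range [-15.8  12.4] z 191.0 278.0
tube -y 56 centre off along 1.11 std 9.03 slope deg -20.4 lateral range [-9.9 17. ] z 192.0 275.0
stub +x 58 centre off along 4.83 std 1.5 slope deg 4.5 lateral range [-13.2   6.5] z 62.0 118.0
stub -y 28 centre off along 2.55 std 6.37 slope deg -15.7 lateral range [-6.6 17.4] z 64.0 116.0
```

```bash
python3 -m crank '[[[0.43,0.11,0,0],[0,0,1,0],[0,0,1.5,0],[0,0,1.5,0],[0,0,0.8,0],[0,0,0,0],[0,0,0,0]]]'; python3 -c "
from h import *
st()"
python3 -m crank '[[[0,0,0.2,0],[0,0,0.2,0],[0,0,0,0]]]'; python3 -m crank '[[[0,0,0.2,0],[0,0,0.2,0],[0,0,0,0]]]';python3 -c "
from h import *
st()"
```

```text
time: 8.9
eef_pos: [526.0, -188.6, 273.7]
eef_rot: [0.0, 0.991, -0.133, 0.0]
ft_force: [0.4, -0.3, -2.3]
width: 0.371
grasp_force: 60.1
t 8.9 pos [ 526.  -188.6  273.7] phi -15.31 tilt 0.0004 F [ 0.4 -0.3 -2.3] M [ 0.   -0.01  0.02] w 0.371 g 60.1
time: 9.28
eef_pos: [525.7, -188.5, 269.2]
eef_rot: [-0.0, 0.991, -0.133, -0.0]
ft_force: [0.3, 0.4, -2.0]
width: 0.375
grasp_force: 60.1
time: 9.65
eef_pos: [525.7, -188.5, 265.1]
eef_rot: [-0.0, 0.991, -0.133, -0.0]
ft_force: [-0.4, 0.2, -3.0]
width: 0.371
grasp_force: 60.1
t 9.65 pos [ 525.7 -188.5  265.1] phi -15.31 tilt 0.0002 F [-0.4  0.2 -3. ] M [ 0.03 -0.05 -0.  ] w 0.371 g 60.1
```

```bash
for i in 1; do python3 -m crank '[[[0,0,0.2,0],[0,0,0,0]]]'; python3 -c "
from h import *
st()"; python3 -m crank '[[[0,0,0.2,0],[0,0,0,0]]]';python3 -c "
from h import *
st()"; python3 -m crank '[[[0,0,0.2,0],[0,0,0,0]]]';python3 -c "
from h import *
st()"; done | grep pos
```

```text
eef_pos: [525.8, -188.5, 263.1]
t 9.9 pos [ 525.8 -188.5  263.1] phi -15.31 tilt 0.0001 F [-0.7 -0.1 -2.6] M [ 0.08 -0.01  0.01] w 0.376 g 60.0
eef_pos: [525.8, -188.5, 261.1]
t 10.15 pos [ 525.8 -188.5  261.1] phi -15.31 tilt 0.0001 F [ 0.3  1.2 -1.8] M [ 0.14 -0.03 -0.  ] w 0.381 g 60.0
eef_pos: [525.8, -188.5, 259.1]
t 10.4 pos [ 525.8 -188.5  259.1] phi -15.31 tilt 0.0001 F [-0.4  1.1 -1.9] M [ 0.21 -0.13 -0.05] w 0.374 g 60.0
```

```bash
python3 -m crank '[[[0.02,-0.06,0,0],[0,0,0.2,0],[0,0,0,0]]]'; python3 -c "
from h import *
st()"; python3 -m crank '[[[0,0,0.2,0],[0,0,0,0]]]';python3 -c "
from h import *
st()"; python3 -m crank '[[[0,0,0.2,0],[0,0,0,0]]]';python3 -c "
from h import *
st()"
```

```text
time: 10.78
eef_pos: [526.0, -188.0, 257.1]
eef_rot: [-0.0, 0.991, -0.133, -0.0]
ft_force: [0.2, -0.8, -1.9]
width: 0.373
grasp_force: 60.0
t 10.78 pos [ 526.  -188.   257.1] phi -15.31 tilt 0.0002 F [ 0.2 -0.8 -1.9] M [-0.03  0.01 -0.  ] w 0.373 g 60.0
time: 11.02
eef_pos: [526.1, -188.0, 255.1]
eef_rot: [-0.0, 0.991, -0.133, -0.0]
ft_force: [0.2, -0.7, -2.6]
width: 0.375
grasp_force: 60.0
t 11.03 pos [ 526.1 -188.   255.1] phi -15.31 tilt 0.0002 F [ 0.2 -0.7 -2.6] M [0.03 0.03 0.03] w 0.375 g 60.0
time: 11.28
eef_pos: [526.1, -188.0, 253.1]
eef_rot: [-0.0, 0.991, -0.133, -0.0]
ft_force: [-1.3, -0.4, -2.2]
width: 0.373
grasp_force: 60.0
t 11.28 pos [ 526.1 -188.   253.1] phi -15.31 tilt 0.0002 F [-1.3 -0.4 -2.2] M [-0.02  0.03 -0.05] w 0.373 g 60.0
```

```bash
python3 -m crank '[[[0,0,0.25,0],[0,0,0.25,0],[0,0,0.25,0]]]';python3 -c "
from h import *
st()";  python3 -m crank '[[[0,0,0.25,0],[0,0,0.25,0],[0,0,0.25,0]]]' >/dev/null;python3 -c "
from h import *
st()";  python3 -m crank '[[[0,0,0.25,0],[0,0,0.25,0],[0,0,0.25,0]]]'>/dev/null;python3 -c "
from h import *
st()"
```

```text
time: 11.65
eef_pos: [526.1, -188.0, 245.6]
eef_rot: [-0.0, 0.991, -0.133, -0.0]
ft_force: [0.1, 0.0, -2.1]
width: 0.376
grasp_force: 60.1
t 11.65 pos [ 526.1 -188.   245.6] phi -15.31 tilt 0.0001 F [ 0.1  0.  -2.1] M [ 0.   -0.02 -0.  ] w 0.376 g 60.1
t 12.03 pos [ 526.1 -188.   238.1] phi -15.31 tilt 0.0 F [ 0.4 -0.1 -3. ] M [ 0.04  0.   -0.03] w 0.371 g 60.1
t 12.4 pos [ 526.2 -188.   230.6] phi -15.31 tilt 0.0 F [-0.3  1.1 -2. ] M [-0.   -0.04  0.03] w 0.372 g 60.1
```

```bash
python3 -m crank '[[[0,0,0.2,0],[0,0,0.2,0]]]'>/dev/null;python3 -c "
from h import *
st()";  python3 -m crank '[[[0,0,0.2,0],[0,0,0.2,0]]]' >/dev/null;python3 -c "
from h import *
st()";  python3 -m crank '[[[0,0,0.2,0],[0,0,0.2,0]]]'>/dev/null;python3 -c "
from h import *
st()"
```

```text
t 12.65 pos [ 526.3 -188.1  226.8] phi -15.31 tilt 0.0003 F [-0.7 -0.1  1.5] M [-0.06 -0.16 -0.05] w 0.375 g 60.4
t 12.9 pos [ 526.5 -188.2  223.6] phi -15.31 tilt 0.0008 F [-1.5  1.   7.3] M [ 0.15  0.23 -0.05] w 0.375 g 61.2
t 13.15 pos [ 526.6 -188.2  219.9] phi -15.31 tilt 0.0009 F [-1.2  0.9  8.5] M [ 0.18  0.35 -0.08] w 0.375 g 61.5
```

```bash
python3 -m crank '[[[0,0,0.2,0],[0,0,0.2,0]]]'>/dev/null;python3 -c "
from h import *
st()";  python3 -m crank '[[[0,0,0.2,0],[0,0,0.2,0]]]' >/dev/null;python3 -c "
from h import *
st()"
```

```text
t 13.4 pos [ 526.4 -188.1  215.4] phi -15.32 tilt 0.0007 F [-0.6  0.7  4. ] M [-0.    0.06 -0.09] w 0.374 g 60.8
t 13.65 pos [ 526.3 -188.1  210.8] phi -15.31 tilt 0.0003 F [1.4 0.9 3.4] M [-0.08 -0.17 -0.05] w 0.373 g 60.7
```

The button's ramp has been passed at about 8–10 N net. I'll carry on gently towards the collar.

```bash
python3 -m crank '[[[0,0,0.2,0],[0,0,0.2,0],[0,0,0.2,0]]]'>/dev/null;python3 -c "
from h import *
st()";  python3 -m crank '[[[0,0,0.2,0],[0,0,0.2,0],[0,0,0.2,0]]]' >/dev/null;python3 -c "
from h import *
st()"
```

```text
t 14.03 pos [ 526.2 -188.   204.7] phi -15.31 tilt 0.0002 F [ 1.7 -0.1  1.8] M [-0.09 -0.37 -0.05] w 0.375 g 60.7
t 14.4 pos [ 526.2 -188.   198.7] phi -15.31 tilt 0.0001 F [2.2 0.1 1.5] M [ 0.   -0.56 -0.06] w 0.378 g 60.7
```

```bash
python3 -m crank '[[[0,0,0.2,0],[0,0,0.2,0]]]'>/dev/null;python3 -c "
from h import *
st()";  python3 -m crank '[[[0,0,0.1,0],[0,0,0.1,0],[0,0,0.1,0]]]' >/dev/null;python3 -c "
from h import *
st()"
```

```text
t 14.65 pos [ 526.2 -188.   194.7] phi -15.31 tilt 0.0001 F [2.4 0.8 2.9] M [ 0.03 -0.59 -0.08] w 0.374 g 60.6
t 15.03 pos [ 526.2 -188.   191.8] phi -15.31 tilt 0.0 F [2.2 0.  2.7] M [ 0.11 -0.59 -0.07] w 0.37 g 60.6
```

```bash
python3 -m crank '[[[0,0,0.1,0],[0,0,0.1,0],[0,0,0.1,0]]]'>/dev/null;python3 -c "
from h import *
st()";  python3 -m crank '[[[0,0,0.1,0],[0,0,0.1,0]]]' >/dev/null;python3 -c "
from h import *
st()"
```

```text
t 15.4 pos [ 526.2 -188.   188.8] phi -15.31 tilt 0.0001 F [ 1.9 -0.2  2.9] M [ 0.19 -0.67 -0.06] w 0.371 g 60.6
t 15.65 pos [ 526.2 -188.   186.7] phi -15.31 tilt 0.0001 F [1.6 1.1 2.4] M [ 0.21 -0.67 -0.08] w 0.375 g 60.7
```

```bash
for i in 1; do python3 -m crank '[[[0,0,0.1,0],[0,0,0.1,0]]]' >/dev/null;python3 -c "
from h import *
st()"; python3 -m crank '[[[0,0,0.1,0],[0,0,0.1,0]]]' >/dev/null;python3 -c "
from h import *
st()"; done
```

```text
t 15.9 pos [ 526.2 -188.   184.7] phi -15.31 tilt 0.0001 F [3.1 1.1 3.6] M [ 0.27 -0.71 -0.05] w 0.374 g 60.7
t 16.15 pos [ 526.2 -188.   182.7] phi -15.31 tilt 0.0 F [4.2 0.8 3.5] M [ 0.31 -0.72 -0.02] w 0.369 g 60.7
```

```bash
python3 -m crank '[[[0,0,0.1,0],[0,0,0.1,0]]]' >/dev/null;python3 -c "
from h import *
st()"
```

```text
t 16.4 pos [ 525.7 -187.8  180.2] phi -15.31 tilt 0.0007 F [1.6 2.4 0. ] M [ 0.38 -0.43 -0.08] w 0.376 g 62.1
```

```bash
python3 -m crank '[[[0,0,0.1,0],[0,0,0,0]]]' >/dev/null;python3 -c "
from h import *
st()"; python3 -m crank '[[[0,0,0.05,0],[0,0,0,0]]]' >/dev/null;python3 -c "
from h import *
st()"
```

```text
t 16.65 pos [ 525.9 -187.9  179.6] phi -15.31 tilt 0.0005 F [1.4 1.8 1.8] M [ 0.51 -0.06 -0.01] w 0.377 g 62.6
t 16.9 pos [ 526.  -187.9  179.6] phi -15.31 tilt 0.0001 F [-0.1  3.9  5.4] M [ 0.7   0.15 -0.01] w 0.372 g 63.1
```

```bash
python3 -m crank '[[[0,0,0.05,0],[0,0,0,0]]]' >/dev/null;python3 -c "
from h import *
st()"
```

```text
t 17.15 pos [ 526.2 -188.   179.6] phi -15.31 tilt 0.0001 F [-0.4  4.1  9.3] M [ 0.79  0.38 -0.06] w 0.375 g 63.7
```

```bash
python3 -m crank '[[[0,0,0.05,0],[0,0,0,0]]]' >/dev/null;python3 -c "
from h import *
st()"; python3 -m crank '[[[0,0,0.05,0],[0,0,0,0]]]' >/dev/null;python3 - <<'E'
from h import *
st()
a=cam('scene')
save(cv2.resize(a['pixels'][210:285,180:280],(800,600),interpolation=cv2.INTER_CUBIC),'c3.png')
E
```

```text
t 17.4 pos [ 526.4 -188.   179.5] phi -15.3 tilt 0.0004 F [-0.8  3.9 14.5] M [ 0.87  0.6  -0.11] w 0.373 g 64.2
t 17.65 pos [ 526.5 -188.1  179.5] phi -15.3 tilt 0.0007 F [-2.9  4.6 18. ] M [ 1.06  0.81 -0.03] w 0.374 g 64.8
```

View pics/c3.png

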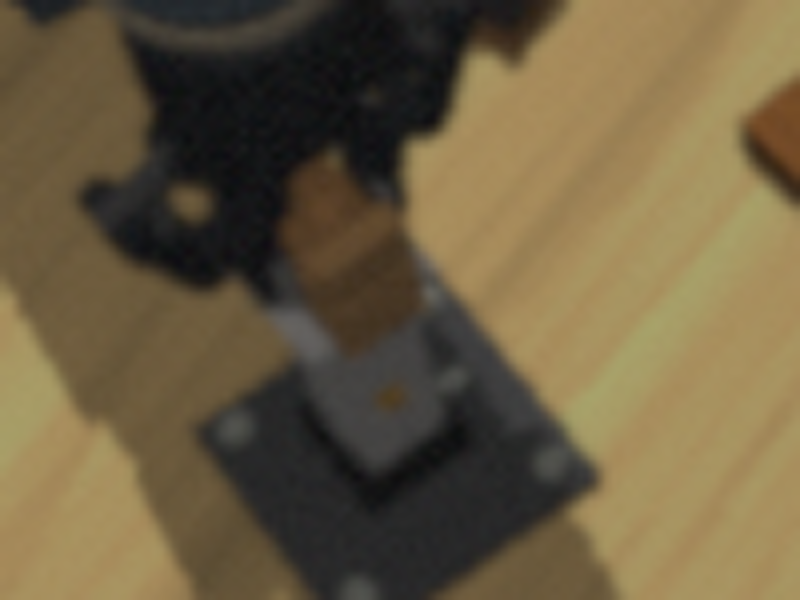

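The tube stands on the collar at crop (370,480), and the brass button shows in the hole at (392,398). It is seated at 18 N. I'll unload, let go and withdraw straight up.

```bash
python3 -m crank '[[[0,0,-0.1,0],[0,0,-0.1,0],[0,0,0,0]]]' >/dev/null; python3 -c "
from h import *
st()"; python3 -m crank '[[[0,0,0,0],[0,0,0,0],[0,0,0,0],[0,0,0,0],[0,0,0,0],[0,0,0,0],[0,0,0,0],[0,0,0,0]]]' 1; python3 -c "
from h import *
st()"
```

```text
t 18.07 pos [ 526.  -187.9  179.6] phi -15.31 tilt 0.0003 F [0.1 2.4 2.2] M [0.58 0.04 0.02] w 0.375 g 62.4
time: 19.08
eef_pos: [526.1, -188.0, 179.8]
eef_rot: [-0.0, 0.991, -0.133, 0.0]
ft_force: [0.5, 0.6, -0.2]
width: 1.0
grasp_force: 0.0
t 19.07 pos [ 526.1 -188.   179.8] phi -15.31 tilt 0.0 F [ 0.5  0.6 -0.2] M [-0.01 -0.01  0.02] w 1.0 g 0.0
```

```bash
python3 -m crank '[[[0,0,-1,0],[0,0,-2,0],[0,0,-4,0],[0,0,-5,0],[0,0,-4,0],[-3,0,0,0],[-5,0,0,0],[-4,0,0,0],[0,0,0,0],[0,0,0,0]]]'; python3 - <<'E'
from h import *
st()
a=cam('scene');b=cam('top')
f=lambda c,x,y:cv2.resize(c['pixels'][y-38:y+38,x-38:x+38],(400,400),interpolation=cv2.INTER_CUBIC)
save(np.hstack([f(a,225,250),f(b,373,230)]),'c4.png')
A=cloud(a);P=A[215:285,195:255].reshape(-1,3);P=P[np.linalg.norm(P[:,:2]-[526,-188],axis=1)<45]
for lo,hi in((182,196),(203,225)):
    Q=P[(P[:,2]>lo)&(P[:,2]<hi)];print(len(Q),np.median(Q,0) if len(Q) else '')
E
```

```text
time: 20.32
eef_pos: [410.9, -156.6, 340.5]
eef_rot: [0.0, 0.991, -0.133, 0.001]
ft_force: [0.6, 0.1, -0.6]
width: 1.003
grasp_force: 0.0
t 20.32 pos [ 410.9 -156.6  340.5] phi -15.32 tilt 0.0007 F [ 0.6  0.1 -0.6] M [-0.01  0.02 -0.04] w 1.003 g 0.0
221 [ 521.14656334 -189.45754074  190.21484337]
74 [ 553.50101273 -196.80610579  209.2113222 ]
```

View pics/c4.png

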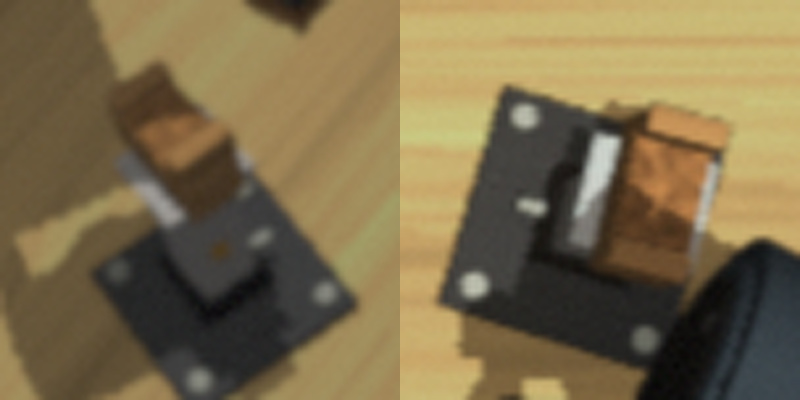

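The rest stands upright and aligned on the post, with brass showing in the hole at (220,250). The gripper is clear, and it sits on the collar with its saddle face at about 190 mm.

```bash
python3 -c "
from cell import ctrl
print(ctrl.finish_job())"
```

```text
the job is handed in; nothing more can be done
None
```

The neck rest is on the bench post, seated on the collar at about 18 N with the brass button showing through the hole; I let go, moved the arm clear and handed the job in at about 20 s (I did not pull-test the lock).

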